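# Key in a run on the sample logger

### The arm

A 6-joint arm with a two-finger parallel gripper is mounted at the origin on a cart in front of the work surface, level with it; the furniture and walls round the work are solid. World frame = base frame: x ahead of the robot, y to its left, z up, the work surface at z = 0. Lengths are in m, angles in rad, forces in N, time in s.
With the tool pointing down it reaches from about 0.25 to 0.725 m from the base axis. Payload 9.7 kg.
Tool frame: the origin (TCP) lies where the fingers leave the gripper's body, on its centre line; the fingertips stand 73 mm ahead of it and the grasp point (between the pads) lies ahead of it (bot.grasp_offset is the z of the grasp point in the tool frame, in m); z points along the fingers, y is the line along which they close (so a half turn about z gives the same grasp; the last joint's range is limited). The gripper opens to 85 mm and grips with 20 to 120 N. Pads are 22 mm wide; open, the fingers measure 114 mm over their backs; the gripper's body (76 mm by 85 mm) begins 54 mm behind the grasp point. The pads swing forward as they close: fully open they stand 13 mm farther back than shut.
Start: joints at [-1.16, 0.087, 0.176, 1.66, 0, 1.571], TCP at [0.22, -0.504, 0.304] pointing down, gripper open.
Joint ranges: [-3.13, 3.13], [-0.85, 1.81], [-1.15, 1.24], [-2.2, 2.28], [-1.44, 1.52], [-3.14, 3.14]. Speed limits (rad/s): [2.22, 2.22, 2.57, 3.14, 3.14, 3.14].

### API

Orientations are given as a 3x3 rotation matrix whose columns are the frame's x, y, z axes.
In Python, from station import bot gives the robot as it stands.
- The arm moves only by the tool play_rows, never from a script. Its argument "commands" is a list of rows, each a list of 7 numbers: the shift along the tool's x, y, z in units of 2 cm (1.0 is 2 cm), then the turn, a rotation vector about the tool's x, y, z in units of 5 degrees (1.0 is 5 degrees), then the gripper's target within -1 to 1 (shut at 1, half-way at 0, fully open at -1). In form: [[x, y, z, wx, wy, wz, jaw], ...]. A call has 1 to 20 rows; each row shifts and turns the commanded pose from where the row before left it, along the tool's axes as they then stand; what a row does not reach is not made up. A row lasts 1/10 s, in which the tool goes at most 50 mm and 8.59 degrees, less where a joint would pass 70% of its speed; a pose out of reach is approached as far as the arm can. A call with a number of a shift or a turn outside -1 to 1 is refused whole. A call with a gripper value outside its range is refused whole. The fingers move at their own pace and stop on an object; "grip_force" is the grip in N (left out, the last holds). Time passes only in rows, so rows that do not move let the fingers close. It gives the time, the measured TCP pose, the force, the opening and the grip force at its end, in the units of the state.
- bot.get_state(): the state, without advancing time (a new reading comes with each control period).
- bot.capture(name): name is "side" or "top" or "wrist"; returns (picture, depth): 400x640x3 uint8, red, green, blue; 400x640 float32, m along the optical axis (not along the pixel's ray), 0 where there is no reading.
- bot.calibration(name): a dict with "fov_y" (degrees; the focal length in pixels is half the picture's height over the tangent of half this angle, whatever the lens; pixels are square), "cx", "cy" (the principal point, pixels), "extrinsics" (4x4, takes a point from world to camera coordinates). Camera axes: x right, y up, looking along -z (the intrinsics and any distortion apply to the point x, -y, -z); pixel columns grow to the right and rows downward; lengths in m; the calibration is good to about 2 mm. A picture is of the moment at which its call begins: read the wrist's pose just before it. calibration takes no time and is no camera call; for the wrist camera it gives the pose at the moment of the call.
- bot.close_job(): hands the job in; it is judged then, once.
The state is a dict: "t": time; "joints": joint angles; "dq": joint speeds; "tau": joint torques, N m; "position": TCP position; "tcp_rot": TCP orientation; "contact_force": force on the tool from outside, world axes, zero at the start; "torque": the same for the moment, N m; "gripper_width": opening from 0.0 (shut) to 1.0 (fully open); "grip_force": force on a finger pad.
Only numpy, scipy, OpenCV 4.12 (cv2) and the standard library are available. Lean on these libraries where they do the work, as an engineer would, in place of code of your own. Each camera call takes 0.05 s, during which the arm holds its last target. There are 200 camera calls.

### The job

Key the next run into the sample logger on the bench: with the fingertips, gently press the round key right in, then the long bar key, then the square key, in that order. The keys stay in by themselves; leave the plus-shaped key out, and do not pick up or knock about the pen, vial, jar, dish and beaker that stand round the unit.

Things in the scene. Friction and masses are not known exactly. Their poses are not given: they have to be found in the camera images.
- key_unit: Grey desk key unit, fixed; case 120 mm deep, 310 mm wide, top 36 mm above the bench; display strip behind the keys, 35 mm deep low pen tray along the far side. Four keys in a row along y, 70 mm apart, 25 mm nearer the robot than the origin, in an order that differs each time. Origin on the bench under the case; x points to the display and tray, y left along the row, z up.
- round_top (a point): Round key, 34 mm across. Moulded in plain white plastic, in a thin black bezel. This point is the middle of the key's top face: 60 mm above the bench with the key out, 50 mm with it fully in (the bezel's top is at 39 mm). Its axes are the key unit's.
- round_key (a joint): Travel of the round key in m: 0 fully out, 0.010 fully in. Moves straight down against a steady drag of about 2.5 N (no spring) and stays where it is pushed; fully in, it meets a cushion that gives up to 6 mm more under 4 to 19 N and springs back up when let go, the key staying in.
- bar_top (a point): Long bar key, 54 mm front to back and 18 mm wide. Moulded in plain white plastic, in a thin black bezel. This point is the middle of the key's top face: 60 mm above the bench with the key out, 50 mm with it fully in (the bezel's top is at 39 mm). Its axes are the key unit's.
- bar_key (a joint): Travel of the bar key in m: 0 fully out, 0.010 fully in. Moves straight down against a steady drag of about 2.5 N (no spring) and stays where it is pushed; fully in, it meets a cushion that gives up to 6 mm more under 4 to 19 N and springs back up when let go, the key staying in.
- square_top (a point): Square key, 32 x 32 mm. Moulded in plain white plastic, in a thin black bezel. This point is the middle of the key's top face: 60 mm above the bench with the key out, 50 mm with it fully in (the bezel's top is at 39 mm). Its axes are the key unit's.
- square_key (a joint): Travel of the square key in m: 0 fully out, 0.010 fully in. Moves straight down against a steady drag of about 2.5 N (no spring) and stays where it is pushed; fully in, it meets a cushion that gives up to 6 mm more under 4 to 19 N and springs back up when let go, the key staying in.
- cross_top (a point): Plus-shaped key, two 40 x 13 mm bars crossing at the middle: the one to leave out. Moulded in plain white plastic, in a thin black bezel. This point is the middle of the key's top face: 60 mm above the bench with the key out, 50 mm with it fully in (the bezel's top is at 39 mm). Its axes are the key unit's.
- cross_key (a joint): Travel of the plus-shaped key in m: 0 fully out, 0.010 fully in. Moves straight down against a steady drag of about 2.5 N (no spring) and stays where it is pushed; fully in, it meets a cushion that gives up to 6 mm more under 4 to 19 N and springs back up when let go, the key staying in.
- pen: Loose pen, 140 mm long, 13 mm thick, lying in the unit's tray; bystander. Origin at its underside, x along it.
- vial: Loose glass vial with screw cap, 21 mm across, 45 mm tall, upright just in front of the unit; bystander. Origin at the centre of its underside.
- jar: Loose small white jar with screw lid, 48 mm across, 61 mm tall, upright in front of the unit; bystander. Origin at the centre of its underside.
- dish: Loose covered petri dish, 64 mm across, 16 mm high, behind the unit; bystander. Origin at the centre of its underside.
- beaker: Loose glass beaker, 64 mm across, 70 mm tall, upright behind the unit; bystander. Origin at the centre of its underside.

How it is judged:
On the way, in this order (a step that is already met when the one before it is completed fails the run):
1. the round key is pressed in (value of joint round_key above 0.006 m), for 0.2 s.
2. the bar key is pressed in (value of joint bar_key above 0.006 m), for 0.2 s.
3. the square key is pressed in (value of joint square_key above 0.006 m), for 0.2 s.
At the end, for the whole second after the job is handed in: The round, bar and square keys are each more than 6 mm in (of 10 mm), the plus-shaped key is less than 3 mm in, and the pen, vial, jar, dish and beaker are within 40 mm of where they stood (value of joint each of round_key, bar_key, square_key above 0.006 m and value of joint cross_key below 0.003 m and distance of each of pen, vial, jar, dish, beaker from where it was at the start of the episode below 0.04 m); the robot touches nothing.
It fails at once if the bar key is pressed (4 mm) before the round key is in, or the square key before the round and bar keys are in ((value of joint bar_key above 0.004 m and value of joint round_key below 0.006 m) or (value of joint square_key above 0.004 m and value of joint bar_key below 0.006 m) or (value of joint square_key above 0.004 m and value of joint round_key below 0.006 m)).
It fails at once if the plus-shaped key is pressed 3 mm or more (value of joint cross_key above 0.003 m).
It fails at once if the fingers push on anything with more than 30 N (contact force between the fingers and anything else above 30 N).
It fails at once if the pen, vial, jar, dish or beaker is lifted, carried or knocked more than 40 mm away, or the vial, jar or beaker tipped over (distance of any of pen, vial, jar, dish, beaker from where it was at the start of the episode above 0.04 m or angle between any of vial, jar, beaker's own z axis and vertical above 0.6 rad).
It also fails if it takes over 40 s, if anything falls off the work surface, if the arm or the gripper's body presses on something with over 40 N, if the wrist force passes 120 N, or if a joint passes its speed limit or range.

## Working session

There is one attempt and no reset: what is moved stays moved. The work goes in short steps, Python scripts to look and compute and a tool call to move; the robot and the scene stay as the last step left them, time stands still between calls to the robot, and variables do not carry over. Pictures are saved under pics/ and viewed, at most 10 in all, crops included, and the job is handed in when it is done.

Besides the shell and the picture viewer there is one more tool, called after "Request:" as name(argument=value, ...), one argument or row to a line, values as JSON. play_rows: Moves the arm, as the interface text tells. Its arguments: {"type":"object","properties":{"commands":{"type":"array","items":{"type":"array","items":{"type":"number","minimum":-1,"maximum":1}}},"grip_force":{"type":"number"}},"required":["commands"]}

```bash
mkdir -p pics; python3 - <<'E'
from station import bot
import cv2,numpy as np
np.set_printoptions(precision=4,suppress=True)
for n in("top","side"):
    p,d=bot.capture(n); cv2.imwrite(f"pics/{n}.png",p[:,:,::-1]); np.savez(f"{n}.npz",p=p,d=d)
    c=bot.calibration(n); print(n,c)
s=bot.get_state(); print(s["t"],s["position"],s["tcp_rot"],s["contact_force"],bot.grasp_offset)
E
```

```text
top {'fov_y': 52.278277065365295, 'cx': 320.6377305158962, 'cy': 194.3524563961497, 'extrinsics': array([[ 0.0633, -0.998 , -0.0045,  0.0246],
       [ 0.9751,  0.0609,  0.2131, -0.6086],
       [-0.2124, -0.0179,  0.977 , -0.8042],
       [ 0.    ,  0.    ,  0.    ,  1.    ]])}
side {'fov_y': 42.34134900955294, 'cx': 318.8561133896238, 'cy': 201.26258543303985, 'extrinsics': array([[-0.8591, -0.5114,  0.019 ,  0.5424],
       [ 0.2634, -0.4101,  0.8732, -0.2014],
       [-0.4388,  0.7551,  0.4871, -0.8079],
       [ 0.    ,  0.    ,  0.    ,  1.    ]])}
0.1 [ 0.2196 -0.5041  0.3033] [[ 0.9168  0.3994 -0.0005]
 [ 0.3994 -0.9168  0.0011]
 [-0.     -0.0012 -1.    ]] [-0.1316 -0.8149 -0.2682] 0.0539
```

View pics/top.png

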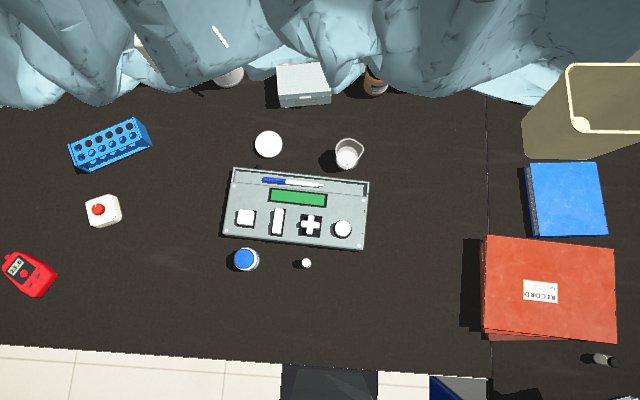

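View pics/side.png

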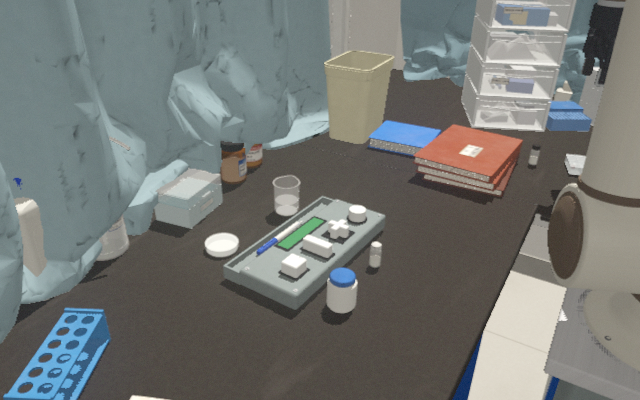

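Top view: left to right (image right = −y) it shows square (245,218), bar (278,221), plus (310,225) and round (342,229). The jar is at (246,259) and the vial at (306,264) in front. The side view agrees, and all four keys are out.

```bash
cat > h.py <<'E'
import numpy as np,cv2
def ray(c,uv,z):
    f=200/np.tan(np.radians(c["fov_y"]/2)); E=np.array(c["extrinsics"]); R,t=E[:3,:3],E[:3,3]
    d=R.T@np.array([(uv[0]-c["cx"])/f,-(uv[1]-c["cy"])/f,-1]); o=-R.T@t
    return o+d*(z-o[2])/d[2]
E
python3 - <<'E'
from station import bot
from h import *
np.set_printoptions(precision=4,suppress=True)
c=bot.calibration("top"); D=np.load("top.npz"); p,d=D["p"],D["d"]
m=((p.min(2)>205)).astype(np.uint8); m[:200]=0; m[245:]=0; m[:,:225]=0; m[:,365:]=0
n,l,st,ce=cv2.connectedComponentsWithStats(m)
P=[]
for i in range(1,n):
    if st[i,4]<60: continue
    q=ray(c,ce[i],.06); P.append(q)
    ys,xs=np.where(l==i); f=200/np.tan(np.radians(c["fov_y"]/2)); dd=np.median(d[ys,xs])
    E=c["extrinsics"]; R,t=E[:3,:3],E[:3,3]; u,v=ce[i]
    w=R.T@(np.array([(u-c["cx"])/f*dd,-(v-c["cy"])/f*dd,-dd])-t)
    print(st[i],ce[i],q,w)
P=sorted(P,key=lambda q:-q[1]); print([np.linalg.norm(b-a) for a,b in zip(P,P[1:])])
s=bot.get_state();T=np.array(s["tcp_rot"])
a=np.arctan2(*(P[0]-P[-1])[[0,1]]); print("row dir yaw (deg from +y toward +x)",np.degrees(a), "fingers y axis", np.degrees(np.arctan2(T[0,1],T[1,1])))
print("tool shift to above round", T.T@(P[-1]-s["position"]))
E
```

```text
[272 207  12  27 221] [277.4615 220.3122] [0.5452 0.1507 0.06  ] [0.5455 0.1509 0.0578]
[237 209  17  16 233] [245.176  216.6824] [0.5487 0.2199 0.06  ] [0.549  0.2203 0.0576]
[301 215  19  19 187] [309.8342 224.0588] [0.5415 0.0816 0.06  ] [0.5418 0.0817 0.058 ]
[335 220  16  16 194] [342.4536 227.6753] [0.5381 0.0124 0.06  ] [0.5384 0.0123 0.0578]
[np.float64(0.06926231371458963), np.float64(0.06916025332141189), np.float64(0.06932651058180712)]
row dir yaw (deg from +y toward +x) 2.89814695533219 fingers y axis 156.4602977653835
tool shift to above round [ 0.4983 -0.346   0.2437]
```

Request:
play_rows(
  commands=[
    [0,0,0,0,0,0.94,1],
    [0,0,0,0,0,0.94,1],
    [0,0,0,0,0,0.94,1],
    [0,0,0,0,0,0.94,1],
    [0,0,0,0,0,0.94,1],
    [0.6,-1,0,0,0,0,1],
    [0.6,-1,0,0,0,0,1],
    [0.6,-1,0,0,0,0,1],
    [0.6,-1,0,0,0,0,1],
    [0.6,-1,0,0,0,0,1],
    [0.6,-1,0,0,0,0,1],
    [0.6,-1,0,0,0,0,1],
    [0.6,-1,0,0,0,0,1],
    [0.6,-1,0,0,0,0,1],
    [0.6,-1,0,0,0,0,1],
    [0.6,-1,0,0,0,0,1],
    [0.6,-1,0,0,0,0,1],
    [0.6,-1,0,0,0,0,1],
    [0.6,-1,0,0,0,0,1],
    [0.6,-1,0,0,0,0,1],
  ],
)

```text
t: 2.1
position: [0.3997, -0.2032, 0.3036]
tcp_rot: [[1.0, 0.001, -0.0], [0.001, -1.0, 0.0], [-0.0, -0.0, -1.0]]
contact_force: [0.4, 0.0, 0.0]
gripper_width: -0.003
grip_force: 0.0
```

Request:
play_rows(
  commands=[
    [0.6,-1,0,0,0,0,1],
    [0.6,-1,0,0,0,0,1],
    [0.6,-1,0,0,0,0,1],
    [0.6,-1,0,0,0,0,1],
    [0.6,-1,0,0,0,0,1],
    [0.6,-1,0,0,0,0,1],
    [0.6,-1,0,0,0,0,1],
    [0.6,-1,0,0,0,0,1],
    [0.6,-1,0,0,0,0,1],
    [0.6,-1,0.5,0,0,0,1],
    [0.3,-0.8,1,0,0,0,1],
    [0,0,1,0,0,0,1],
    [0,0,1,0,0,0,1],
    [0,0,1,0,0,0,1],
    [0,0,0,0,0,0,1],
    [0,0,0,0,0,0,1],
  ],
)

```text
t: 3.7
position: [0.5252, 0.0058, 0.2141]
tcp_rot: [[1.0, 0.01, -0.001], [0.01, -1.0, 0.005], [-0.001, -0.005, -1.0]]
contact_force: [0.4, 0.9, 0.1]
gripper_width: 0.001
grip_force: 0.0
```

```bash
python3 - <<'E'
from station import bot
from h import *
np.set_printoptions(precision=4,suppress=True)
c=bot.calibration("wrist");p,d=bot.capture("wrist"); cv2.imwrite("pics/w1.png",p[:,:,::-1]); np.savez("w1.npz",p=p,d=d)
import pickle;pickle.dump(c,open("w1.pkl","wb"))
print(c); s=bot.get_state();print(s["position"])
for q in([.5381,.0124,.06],[.5415,.0816,.06],[.5252,.0058,.141]):
    w=c["extrinsics"]@np.array(q+[1]);f=200/np.tan(np.radians(c["fov_y"]/2));print(c["cx"]+f*w[0]/-w[2],c["cy"]+f*w[1]/w[2])
E
```

```text
{'fov_y': 65.89741063881554, 'cx': 317.6301452077703, 'cy': 201.29305987266673, 'extrinsics': array([[ 0.0103, -0.9999, -0.0044,  0.0004],
       [ 0.9578,  0.0111, -0.2871, -0.4906],
       [ 0.2872, -0.0013,  0.9579, -0.4435],
       [ 0.    ,  0.    ,  0.    ,  1.    ]])}
[0.5255 0.0058 0.2148]
308.65130981029944 191.03971145478104
216.0960812201376 185.61745448916358
316.40333552839843 256.08021465871855
```

View pics/w1.png

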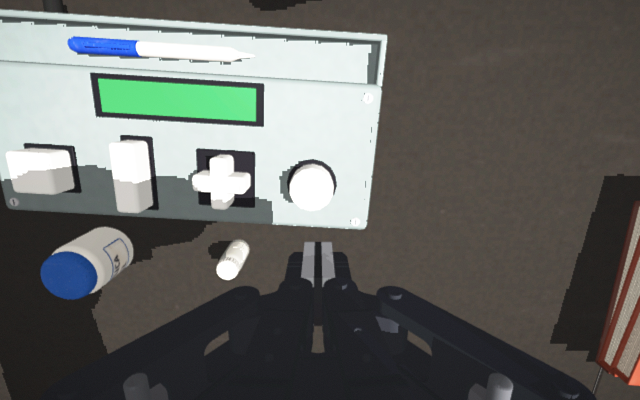

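The wrist view shows the round key's top at about (312,186), within 3 mm of the estimate, with the fingertips at (318,245). The plus key is at (221,181) and the vial at (233,260), both clear. I'll move over the round key and go down.

Request:
play_rows(
  commands=[
    [0.7,-0.25,0,0,0,0,1],
    [0,0,1,0,0,0,1],
    [0,0,1,0,0,0,1],
    [0,0,1,0,0,0,1],
    [0,0,0.7,0,0,0,1],
    [0,0,0,0,0,0,1],
    [0,0,0,0,0,0,1],
    [0,0,0,0,0,0,1],
  ],
)

```text
t: 4.55
position: [0.5399, 0.0087, 0.1413]
tcp_rot: [[1.0, 0.014, 0.002], [0.014, -1.0, 0.007], [0.002, -0.006, -1.0]]
contact_force: [-0.3, -0.7, -0.2]
gripper_width: 0.001
grip_force: 0.0
```

Request:
play_rows(
  commands=[
    [0,0,0.1,0,0,0,1],
    [0,0,0.1,0,0,0,1],
    [0,0,0.1,0,0,0,1],
    [0,0,0.1,0,0,0,1],
    [0,0,0.1,0,0,0,1],
    [0,0,0,0,0,0,1],
    [0,0,0,0,0,0,1],
  ],
)

```text
t: 5.25
position: [0.5393, 0.0087, 0.1298]
tcp_rot: [[1.0, 0.014, -0.0], [0.014, -1.0, 0.007], [-0.0, -0.007, -1.0]]
contact_force: [0.9, 0.7, -0.3]
gripper_width: -0.0
grip_force: 0.0
```

Request:
play_rows(
  commands=[
    [0,0,0.1,0,0,0,1],
    [0,0,0.1,0,0,0,1],
    [0,0,0.1,0,0,0,1],
    [0,0,0.1,0,0,0,1],
    [0,0,0,0,0,0,1],
  ],
)

```text
t: 5.75
position: [0.5394, 0.0087, 0.122]
tcp_rot: [[1.0, 0.014, 0.0], [0.014, -1.0, 0.006], [0.0, -0.006, -1.0]]
contact_force: [-1.7, -0.3, 4.4]
gripper_width: 0.0
grip_force: 2.5
```

Request:
play_rows(
  commands=[
    [0,0,0.1,0,0,0,1],
    [0,0,0.1,0,0,0,1],
    [0,0,0,0,0,0,1],
    [0,0,0,0,0,0,1],
  ],
)

```text
t: 6.15
position: [0.5395, 0.0087, 0.1191]
tcp_rot: [[1.0, 0.014, 0.001], [0.014, -1.0, 0.006], [0.001, -0.006, -1.0]]
contact_force: [-4.0, -0.6, 12.5]
gripper_width: -0.0
grip_force: 6.0
```

12.5 N and resting in the cushion: the round key is in. Next, lift and cross over to the bar key.

Request:
play_rows(
  commands=[
    [0,0,-1,0,0,0,1],
    [0,0,-1,0,0,0,1],
    [0,0,-1,0,0,0,1],
    [0.05,-1,-1,0,0,0,1],
    [0.1,-1,0,0,0,0,1],
    [0.1,-1,0,0,0,0,1],
    [0.1,-1,0,0,0,0,1],
    [0.1,-1,0,0,0,0,1],
    [0,-1,0,0,0,0,1],
    [0,-1,0,0,0,0,1],
    [0,-0.05,0,0,0,0,1],
    [0,0,0,0,0,0,1],
    [0,0,0,0,0,0,1],
  ],
)

```text
t: 7.45
position: [0.5455, 0.0771, 0.2019]
tcp_rot: [[0.993, 0.118, -0.007], [0.119, -0.991, 0.057], [-0.0, -0.058, -0.998]]
contact_force: [0.3, 0.0, -0.2]
gripper_width: -0.004
grip_force: 0.0
```

```bash
python3 - <<'E'
from station import bot
from h import *
p,d=bot.capture("wrist"); q,d=bot.capture("side")
cv2.imwrite("pics/w2.png",np.hstack([p[:,:,::-1],cv2.resize(q[160:320,200:420,::-1],(550,400))])[:, 240:1040]); s=bot.get_state();print(s["position"],s["t"])
E
```

```text
[0.54546714 0.07700775 0.20187055] 7.55
```

View pics/w2.png

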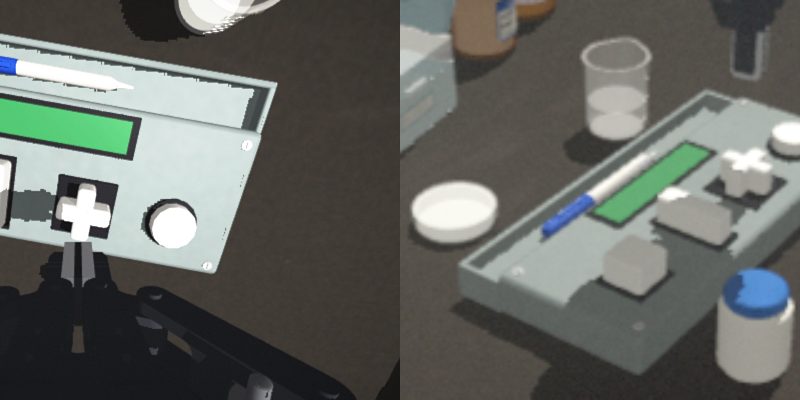

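The wrist view shows the fingers over the plus key at (80,245), well above it. The arm went only half way and tilted, so I'll check the joints. The round key at (172,225) looks in.

```bash
python3 - <<'E'
from station import bot
import numpy as np
np.set_printoptions(precision=4,suppress=True)
s=bot.get_state()
for k in("t","joints","dq","position","tcp_rot"):print(k,np.array(s[k]))
E
```

```text
t 7.55
joints [ 0.118   0.0744 -0.0349  1.4619  0.0578  3.1409]
dq [-0.0012  0.001   0.0003  0.0011  0.0012  0.0013]
position [0.5455 0.077  0.2019]
tcp_rot [[ 0.993   0.1182 -0.0072]
 [ 0.1184 -0.9913  0.0573]
 [-0.0004 -0.0578 -0.9983]]
```

Joint 6 is at its limit. I'll turn the tool back to a 90° heading, which also removes the tilt.

```bash
python3 - <<'E'
from station import bot
import numpy as np
from scipy.spatial.transform import Rotation as R
s=bot.get_state();T=np.array(s["tcp_rot"])
g=np.array([[0,1,0],[1,0,0],[0,0,-1.]])
print(R.from_matrix(T.T@g).as_rotvec(degrees=True)/5/18)
# tilt first, in one or two rows, then pure turn
z=T.T@np.array([0,0,-1]); print(np.degrees(np.cross([0,0,1],z))/5, "heading",np.degrees(np.arctan2(T[1,0],T[0,0])))
E
```

```text
[-0.03028075 -0.0265341  -0.92416646]
[-0.66232125  0.00431022  0.        ] heading 6.800690196134302
```

Request:
play_rows(
  commands=[
    [0,0,0,-0.03,-0.027,-0.924,1],
    [0,0,0,-0.03,-0.027,-0.924,1],
    [0,0,0,-0.03,-0.027,-0.924,1],
    [0,0,0,-0.03,-0.027,-0.924,1],
    [0,0,0,-0.03,-0.027,-0.924,1],
    [0,0,0,-0.03,-0.027,-0.924,1],
    [0,0,0,-0.03,-0.027,-0.924,1],
    [0,0,0,-0.03,-0.027,-0.924,1],
    [0,0,0,-0.03,-0.027,-0.924,1],
    [0,0,0,-0.03,-0.027,-0.924,1],
    [0,0,0,-0.03,-0.027,-0.924,1],
    [0,0,0,-0.03,-0.027,-0.924,1],
    [0,0,0,-0.03,-0.027,-0.924,1],
    [0,0,0,-0.03,-0.027,-0.924,1],
    [0,0,0,-0.03,-0.027,-0.924,1],
    [0,0,0,-0.03,-0.027,-0.924,1],
    [0,0,0,-0.03,-0.027,-0.924,1],
    [0,0,0,-0.03,-0.027,-0.924,1],
    [0,0,0,0,0,0,1],
    [0,0,0,0,0,0,1],
  ],
)

```text
t: 9.55
position: [0.5455, 0.0771, 0.2019]
tcp_rot: [[0.002, 1.0, -0.001], [1.0, -0.002, -0.0], [-0.0, -0.001, -1.0]]
contact_force: [0.5, -0.9, 0.8]
gripper_width: 0.002
grip_force: 0.0
```

Request:
play_rows(
  commands=[
    [1,0,0,0,0,0,1],
    [1,0,0,0,0,0,1],
    [1,0,0,0,0,0,1],
    [0.65,0,0,0,0,0,1],
    [0,0,0,0,0,0,1],
    [0,0,0,0,0,0,1],
  ],
)

```text
t: 10.15
position: [0.5454, 0.1501, 0.2018]
tcp_rot: [[-0.0, 1.0, -0.001], [1.0, 0.0, -0.0], [-0.0, -0.001, -1.0]]
contact_force: [-0.4, -0.8, 0.2]
gripper_width: 0.001
grip_force: 0.0
```

```bash
python3 - <<'E'
from station import bot
from h import *
c=bot.calibration("wrist");p,d=bot.capture("wrist"); q,d=bot.capture("side")
cv2.imwrite("pics/w3.png",np.hstack([p[:,:,::-1],cv2.resize(q[160:320,200:420,::-1],(550,400))])[:, 160:960]); s=bot.get_state();print(s["position"],s["joints"])
for n,k in (("bar",[.546,.150,.06]),("round",[.539,.012,.05]),("sq",[.549,.219,.06])):
    w=c["extrinsics"]@np.array(k+[1]);f=200/np.tan(np.radians(c["fov_y"]/2));print(n,c["cx"]+f*w[0]/-w[2]-160,c["cy"]+f*w[1]/w[2])
E
```

```text
[0.54551271 0.14959636 0.20186909] [ 2.67712684e-01  1.10333531e-01  4.36411721e-03  1.46570266e+00
 -1.64508779e-04  1.83920876e+00]
bar 159.70519148712447 212.78357638890216
round 151.31774304955508 357.0908676688679
sq 164.52196676816578 113.76044036350619
```

View pics/w3.png

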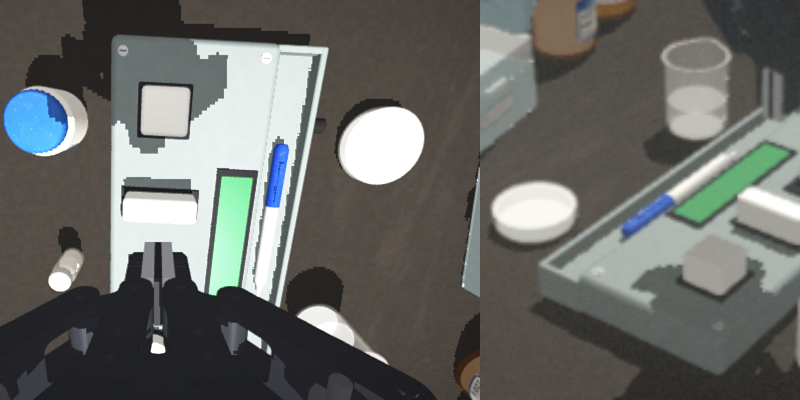

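The bar's top face is at about (160,208), within 3 mm of prediction, with the fingers straight behind it. The square key at (166,110), jar, vial, pen and dish are all clear. Now I'll press the bar.

Request:
play_rows(
  commands=[
    [0.05,0,1,0,0,0,1],
    [0,0,1,0,0,0,1],
    [0,0,1,0,0,0,1],
    [0,0,0.2,0,0,0,1],
    [0,0,0,0,0,0,1],
    [0,0,0.1,0,0,0,1],
    [0,0,0.1,0,0,0,1],
    [0,0,0.1,0,0,0,1],
    [0,0,0.1,0,0,0,1],
    [0,0,0.1,0,0,0,1],
    [0,0,0.1,0,0,0,1],
    [0,0,0.1,0,0,0,1],
    [0,0,0,0,0,0,1],
  ],
)

```text
t: 11.55
position: [0.5453, 0.1513, 0.1235]
tcp_rot: [[-0.0, 1.0, -0.001], [1.0, 0.0, -0.0], [-0.0, -0.001, -1.0]]
contact_force: [0.9, -0.0, 0.9]
gripper_width: -0.001
grip_force: 0.3
```

Request:
play_rows(
  commands=[
    [0,0,0.1,0,0,0,1],
    [0,0,0.1,0,0,0,1],
    [0,0,0,0,0,0,1],
    [0,0,0,0,0,0,1],
  ],
)

```text
t: 11.95
position: [0.5454, 0.1513, 0.1206]
tcp_rot: [[-0.0, 1.0, -0.0], [1.0, 0.0, 0.0], [0.0, -0.0, -1.0]]
contact_force: [-1.8, -0.0, 8.2]
gripper_width: 0.004
grip_force: 4.3
```

8.2 N is above the drag, so the bar key is on its cushion. Next is the square key, checking x/y before the press.

Request:
play_rows(
  commands=[
    [0,0,-1,0,0,0,1],
    [0,0,-1,0,0,0,1],
    [0,0,-1,0,0,0,1],
    [1,0.1,0,0,0,0,1],
    [1,0.1,0,0,0,0,1],
    [1,0,0,0,0,0,1],
    [0.45,0,0,0,0,0,1],
    [0,0,0,0,0,0,1],
    [0,0,0,0,0,0,1],
  ],
)

```text
t: 12.85
position: [0.5492, 0.2199, 0.1795]
tcp_rot: [[-0.0, 1.0, -0.001], [1.0, 0.0, -0.001], [-0.001, -0.001, -1.0]]
contact_force: [0.0, 0.3, -1.0]
gripper_width: 0.002
grip_force: 0.0
```

Request:
play_rows(
  commands=[
    [0,0,1,0,0,0,1],
    [0,0,1,0,0,0,1],
    [0,0,0.1,0,0,0,1],
    [0,0,0.1,0,0,0,1],
    [0,0,0.1,0,0,0,1],
    [0,0,0.1,0,0,0,1],
    [0,0,0.1,0,0,0,1],
    [0,0,0.1,0,0,0,1],
    [0,0,0.1,0,0,0,1],
    [0,0,0,0,0,0,1],
    [0,0,0,0,0,0,1],
  ],
)

```text
t: 13.95
position: [0.5493, 0.2203, 0.1257]
tcp_rot: [[-0.0, 1.0, -0.001], [1.0, 0.0, -0.0], [-0.0, -0.001, -1.0]]
contact_force: [0.2, 0.8, 1.0]
gripper_width: -0.001
grip_force: 0.4
```

Request:
play_rows(
  commands=[
    [0,0,0.1,0,0,0,1],
    [0,0,0.1,0,0,0,1],
    [0,0,0,0,0,0,1],
    [0,0,0,0,0,0,1],
  ],
)

```text
t: 14.35
position: [0.5494, 0.2204, 0.1221]
tcp_rot: [[-0.0, 1.0, -0.001], [1.0, 0.0, 0.0], [0.0, -0.001, -1.0]]
contact_force: [-0.9, -1.2, 5.3]
gripper_width: 0.001
grip_force: 2.4
```

Request:
play_rows(
  commands=[
    [0,0,0.1,0,0,0,1],
    [0,0,0,0,0,0,1],
    [0,0,0,0,0,0,1],
  ],
)

```text
t: 14.65
position: [0.5494, 0.2204, 0.1206]
tcp_rot: [[-0.0, 1.0, -0.0], [1.0, 0.0, 0.0], [0.0, -0.0, -1.0]]
contact_force: [-1.3, -0.8, 7.7]
gripper_width: -0.004
grip_force: 4.2
```

Request:
play_rows(
  commands=[
    [0,0,-1,0,0,0,1],
    [0,0,-1,0,0,0,1],
    [0,0,-1,0,0,0,1],
    [0,0,-1,0,0,0,1],
    [0,0,-1,0,0,0,1],
    [0,0,-1,0,0,0,1],
    [0,0,-1,0,0,0,1],
    [0,0,0,0,0,0,1],
    [0,0,0,0,0,0,1],
  ],
)

```text
t: 15.55
position: [0.5495, 0.2204, 0.2592]
tcp_rot: [[-0.0, 1.0, -0.001], [1.0, 0.0, -0.0], [-0.0, -0.001, -1.0]]
contact_force: [-0.6, 0.2, -0.3]
gripper_width: -0.0
grip_force: 0.0
```

```bash
python3 - <<'E'
from station import bot
from h import *
q,d=bot.capture("side"); cv2.imwrite("pics/s4.png",cv2.resize(q[160:320,200:420,::-1],(792,576)))
E
```

```text
(no output)
```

View pics/s4.png

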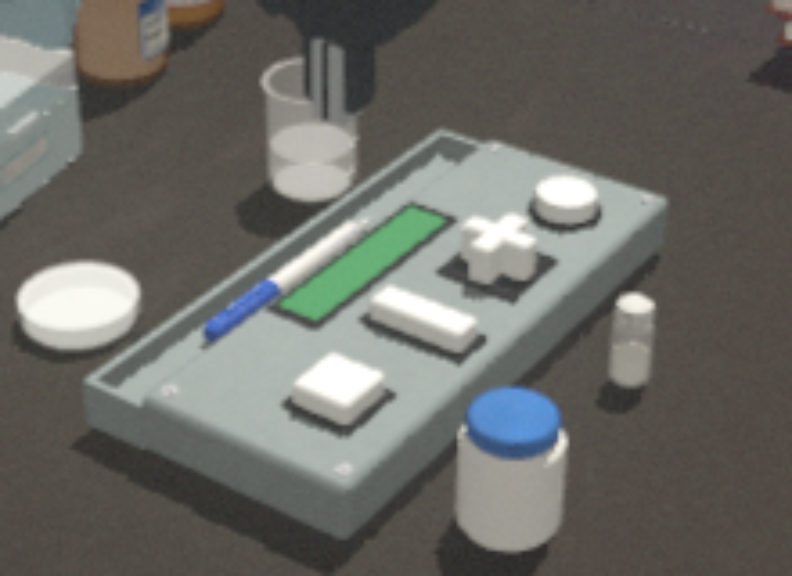

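The round (566,200), bar (424,318) and square (338,388) keys stand low, the plus key (498,247) is still up, and nothing else has moved. I'll hand it in.

```bash
python3 -c "
from station import bot
print(bot.close_job())"
```

```text
the job is handed in; nothing more can be done
None
```

The round, bar and square keys were pressed in that order and stayed in, the plus key was left out, nothing around the unit was disturbed in the final picture, and the job is handed in (its verdict was not shown).

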